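# Sleeve on the spindle, checked with a square

### The arm

A 6-joint arm with a two-finger parallel gripper is mounted at the origin on the work surface. World frame = base frame: x ahead of the robot, y to its left, z up, the work surface at z = 0. Lengths are in m, angles in rad, forces in N, time in s.
With the tool pointing down it reaches from about 0.35 to 0.8 m from the base axis. Payload 7.3 kg.
Tool frame: the origin (TCP) lies at the very end of the fingers, on their centre line; the grasp point (between the pads) lies 19 mm behind it (r.grip_point_offset is the distance from the TCP to the grasp point, in m); z points along the fingers, y is the line along which they close (so a half turn about z gives the same grasp; the last joint's range is limited). The gripper opens to 85 mm and grips with 20 to 120 N. Pads are 22 mm wide; open, the fingers measure 114 mm over their backs; the gripper's body (76 mm by 85 mm) begins 54 mm behind the grasp point. The pads swing forward as they close: fully open they stand 13 mm farther back than shut.
Start: joints at [1.098, 0.342, 1.524, -0, 1.275, -0.146], TCP at [0.169, 0.497, 0.231] pointing down, gripper open.
Joint ranges: [-2.53, 2.53], [-0.77, 2.02], [0.04, 2.7], [-1, 4.14], [0.28, 2.66], [-3.11, 3.11]. Speed limits (rad/s): [2.57, 2.57, 3.14, 3.14, 3.14, 3.14].

### API

Orientations are given as a unit quaternion [x, y, z, w].
In Python, from cell import r, gripper_to, kinematics, capture, job, search_frame, monitor gives the robot as it stands. Calls block until the motion is done:
- r.move_pose(position, orientation): joint-space move of the TCP to a pose.
- r.move_straight(position, frame=None, speed=0.15, f_stop=None): straight line of the TCP; frame=None keeps the orientation; speed is the mean speed in m/s. With f_stop (N) it stops when the force on the tool has changed by that much, and returns True; else False.
- r.move_joints(angles): joint-space move.
- gripper_to(opening): finger opening in m; the grip force is fixed at half the most; returns when the fingers have stopped.
- r.dwell(seconds).
- kinematics.inverse_kinematics(position, orientation): joint angles nearest the present ones, or None.
- capture(name): name is "side" or "top"; returns a dict with "img" (420x560x3 uint8, blue, green, red), "intrinsics" (3x3 intrinsics, pixels), "k1" (the pictures are not rectified: a ray, as slopes to the right and down, at radius r is drawn at 1 + k1 r^2 times it, then the intrinsics apply), "extrinsics" (4x4, takes a point from camera to world coordinates). Camera axes: x right, y down, z forward; pixel columns grow to the right and rows downward; lengths in m; the calibration is good to about 2 mm. A picture is of the moment at which its call begins. There is no depth.
A pose or a line that the arm cannot do raises r.PlanningError and nothing moves.
- job.finish_job(): hands the job in; it is judged then, once.
Trained networks look in the newest picture that a camera, given by its name, has taken for a name from the list of things; names that differ only in an ending like _2 or _b are one class to them, and where a whole thing is asked for, a point or a joint stands for the part that bears it (a point fixed in the world has none). Each returns a list of dicts, best first, with "conf" (0 to 1); they miss things now and then, are a little off and sometimes report something else, mostly with a low value. They report only what shows in the picture. A call takes as long as a camera call. They do not tell look-alikes from the thing itself.
- search_frame(target, camera): "extent" ([left, top, right, bottom] in pixels, round what is visible of it).
Readings, each from a call of its own:
- monitor.read_clock(): time.
- monitor.read_joints(): joint angles.
- monitor.read_qvel(): joint speeds.
- monitor.read_effort(): joint torques, N m.
- monitor.read_tcp_pos(): TCP position.
- monitor.read_ee_rot(): TCP orientation.
- monitor.read_contact_force(): force on the tool from outside, world axes, zero at the start.
- monitor.read_wrist_torque(): the same for the moment, N m.
- monitor.read_opening(): finger opening in m.
- monitor.read_grip_force(): force on a finger pad.
Only numpy, scipy, OpenCV 4.12 (cv2) and the standard library are available. Lean on these libraries where they do the work, as an engineer would, in place of code of your own. Each camera call takes 0.05 s, during which the arm holds its last target. There are 200 camera calls.

### The job

Slide the aluminium spacer sleeve over the upright spindle until it stands fully down on the steel plate, and let go of it. Then take the square by its wooden stock and press it into the corner between plate and sleeve, stock flat on the plate, brass blade upright with its front edge against the sleeve and pointing at the spindle's centre. Finish while still gripping it and pressing it firmly against both plate and sleeve; leave the other things where they are.

Things in the scene. Friction and masses are not known exactly. Their poses are not given: they have to be found in the camera images.
- plate: Dark steel plate fixed to the bench, 140 (x) x 240 (y) x 12 mm thick, with a fixed upright bright steel spindle, 20 mm diameter, 60 mm from the plate's centre towards its +y end, top 80 mm over the bench (last 6 mm taper to 12 mm diameter). Origin: centre of the plate's underside, z up. The -y part is free for the square; a stock pressed down drags on it.
- spindle_foot (a point): On the spindle's axis at the plate's top face, 12 mm above the bench; axes as the plate's.
- spindle_top (a point): Centre of the spindle's top end, 80 mm above the bench.
- sleeve: Aluminium spacer sleeve, a plain tube standing upright on the bench: 40 mm outer diameter, 24 mm bore, 55 mm tall, 0.1 to 0.2 kg. Origin: centre of its lower end, z up along the bore. Loose on the spindle by 2 mm all round.
- square: Square standing on its dark wooden stock, 0.2 to 0.4 kg. Stock x -60 to +75 mm, y -11 to +11, z 0 to 28. Brass blade rising from its +x end: x 57 to 75, 8 mm thick in y, up to z = 90. Blade front edge and stock end are flush at x = +75: the face for the sleeve. Origin: underside of the stock, 75 mm behind that face; x along the stock towards the blade, z up.
- collar: Bystander: short brass collar, 44 mm across, 16 mm bore, 18 mm tall (does not fit the spindle), lying on the robot's side of the plate, a little left. Origin: centre of its underside.
- pan: Bystander: polished steel pan, 170 mm across without its two side handles (about 50 mm each), 85 mm tall, at the back left. Origin: centre of its underside.
- bowl: Bystander: polished steel bowl, 140 mm across, 55 mm tall, at the back right. Origin: centre of its underside.
- bar: Bystander: blue bar of polishing compound, 45 x 120 x 38 mm, at the back in the middle. Origin: centre of its underside.
- can: Bystander: red closed can, 64 mm across, 100 mm tall, on the left. Origin: centre of its underside.
- wrench: Bystander: steel wrench lying on the right.
- wheel: Bystander: grey solid polishing wheel lying flat, 150 mm across, 24 mm thick (27 at its red hub), front left. Origin: centre of its underside.
Mind the look-alikes: they are no part of the job. Of the things shaped like the square, the wooden one is meant.

How it is judged:
On the way:
1. the sleeve stands fully down on the plate, over the spindle, let go of (horizontal distance between sleeve and spindle_foot below 0.005 m and z of sleeve in the frame of spindle_foot below 0.003 m and angle between the z axis of sleeve and the z axis of plate, either way round below 0.05 rad and contact force between the fingers and sleeve below 0.1 N), for 0.2 s.
At the end, for the whole second after the job is handed in: Sleeve down on the plate (3 mm, 0.05 rad) round the spindle; square gripped (over 2 N), still, flat on the plate (3 mm), upright within 0.03 rad (0.04 to the sleeve), pressing plate and sleeve with over 1.5 N each, front face at the sleeve, centre line within 7 mm of the spindle axis (horizontal distance between sleeve and spindle_foot below 0.005 m and z of each of sleeve, square in the frame of spindle_foot below 0.003 m and angle between the z axis of sleeve and the z axis of plate, either way round below 0.05 rad and contact force between square and plate above 1.5 N and contact force between square and sleeve above 1.5 N and contact force between the fingers and square above 2 N and angle between the z axis of square and the z axis of plate, either way round below 0.03 rad and angle between square's own z axis and vertical below 0.03 rad and angle between the z axis of square and the z axis of sleeve, either way round below 0.04 rad and z of square in the frame of spindle_foot above -0.003 m and x of spindle_foot in the frame of square between 0.088 and 0.101 m and y of spindle_foot in the frame of square between -0.007 and 0.007 m and linear speed of square below 0.01 m/s); the arm keeps its last pose, push and grip.
It fails at once if a bystander is moved by more than 30 mm (distance of any of collar, pan, bowl, bar, can, wrench, wheel from where it was at the start of the episode above 0.03 m).
It also fails if it takes over 72 s, if anything falls off the work surface, if the arm or the gripper's body presses on something with over 40 N, if the wrist force passes 120 N, or if a joint passes its speed limit or range.

## Working session

There is one attempt and no reset: what is moved stays moved. The work goes in short steps, each a Python script; the robot and the scene stay as the last script left them, time stands still between calls to the robot, and variables do not carry over. Pictures are saved under pics/ and viewed, at most 10 in all, crops included, and the job is handed in when it is done.

```bash
mkdir -p pics; ls; python3 - <<'E'
from cell import *
import cv2
for c in("side","top"):
    d=capture(c); cv2.imwrite(f"pics/{c}0.png",d["img"]); print(c,d["intrinsics"].tolist(),d["k1"],d["extrinsics"].round(4).tolist())
    for t in["plate","spindle_top","sleeve","square","collar","pan","bowl","bar","can","wrench","wheel"]:
        try: print(t,[( [round(float(x)) for x in h["extent"]],round(h["conf"],2)) for h in search_frame(t,c)])
        except Exception as e: print(t,e)
print(monitor.read_clock(),monitor.read_ee_rot())
E
```

```text
pics
side [[500.57048156173806, 0.0, 277.57548823257906], [0.0, 500.57048156173806, 210.94386327986908], [0.0, 0.0, 1.0]] 0.034905978607227044 [[0.9407, -0.2317, 0.2477, 0.1946], [-0.3392, -0.6514, 0.6787, -0.9014], [0.0041, -0.7225, -0.6914, 1.0184], [0.0, 0.0, 0.0, 1.0]]
plate [([246, 196, 324, 271], 0.67)]
spindle_top [([246, 199, 321, 274], 0.83), ([365, 337, 436, 373], 0.19)]
sleeve [([241, 160, 254, 178], 0.57), ([243, 199, 324, 269], 0.22)]
square [([205, 363, 251, 420], 0.96), ([274, 284, 317, 346], 0.81), ([193, 240, 252, 274], 0.78), ([303, 343, 317, 420], 0.71), ([202, 298, 258, 354], 0.62)]
collar [([218, 215, 232, 230], 0.44)]
pan [([294, 123, 345, 178], 0.64)]
bowl [([368, 236, 429, 285], 0.64), ([275, 285, 318, 345], 0.52)]
bar [([347, 182, 374, 220], 0.79), ([296, 122, 344, 178], 0.57), ([242, 160, 252, 178], 0.41)]
can [([247, 112, 267, 145], 0.91)]
wrench [([362, 338, 437, 373], 0.86)]
wheel [([141, 142, 189, 174], 0.55)]
top [[478.9043731411271, 0.0, 273.27585298057767], [0.0, 478.9043731411271, 204.39443653574833], [0.0, 0.0, 1.0]] -0.10364711614445705 [[-0.0942, -0.9728, 0.2116, 0.2039], [-0.9956, 0.0922, -0.019, 0.0227], [-0.0011, -0.2124, -0.9772, 1.6001], [0.0, 0.0, 0.0, 1.0]]
plate [([233, 186, 310, 235], 0.73), ([123, 273, 169, 319], 0.37)]
spindle_top [([234, 186, 310, 237], 0.77)]
sleeve [([180, 210, 195, 231], 0.64)]
square [([395, 262, 428, 297], 0.78), ([283, 243, 305, 281], 0.68), ([386, 212, 424, 240], 0.66), ([346, 245, 366, 287], 0.55), ([343, 198, 369, 236], 0.52)]
collar [([233, 187, 311, 234], 0.74)]
pan [([146, 122, 213, 177], 0.86)]
bowl [([309, 111, 348, 154], 0.73)]
bar [([236, 131, 268, 142], 0.84)]
can [([118, 187, 148, 214], 0.75)]
wrench [([389, 142, 405, 188], 0.82), ([235, 182, 311, 238], 0.53), ([178, 212, 194, 226], 0.49)]
wheel [([122, 275, 171, 320], 0.82)]
1.2 [1.62677611e-01 9.86679276e-01 3.26775661e-05 7.80184512e-06]
```

```bash
python3 - <<'E'
import cv2
a=cv2.imread("pics/side0.png")[90:420,130:450];b=cv2.imread("pics/top0.png")[100:330,105:440]
cv2.imwrite("pics/side0c.png",cv2.resize(a,None,fx=1.8,fy=1.8,interpolation=cv2.INTER_CUBIC)[:594])
cv2.imwrite("pics/top0c.png",cv2.resize(b,None,fx=2.38,fy=2.38,interpolation=cv2.INTER_CUBIC))
E
```

```text
(no output)
```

View pics/side0c.png

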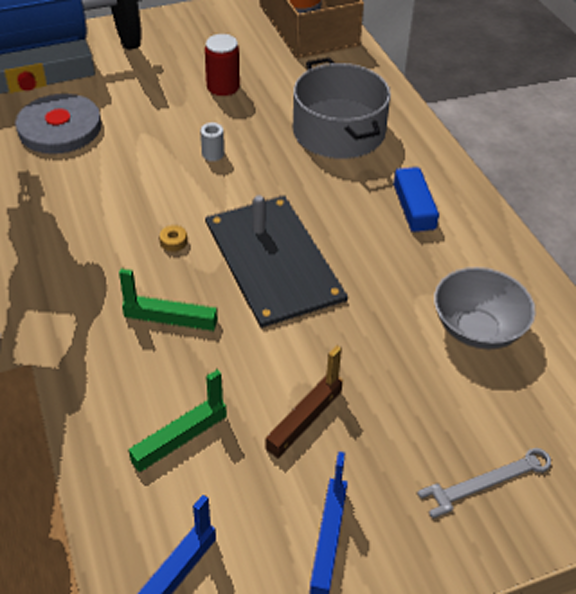

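View pics/top0c.png

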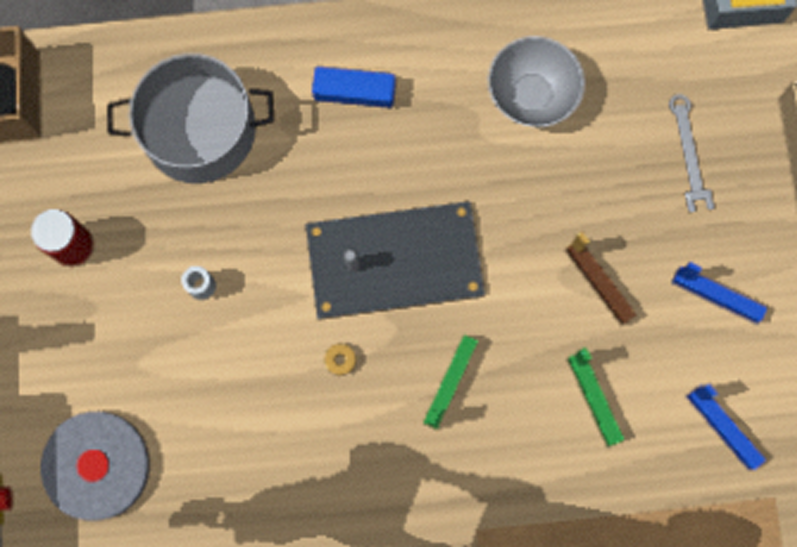

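The side and top crops show these objects:

| Object | Side pixel | Top pixel | Note |
|---|---|---|---|
| Square: wooden stock, brass blade | (298,312) | (356,218) | the one meant |
| Square: green | (222,258) | (294,262) | look-alike |
| Square: green | (230,328) | (356,266) | look-alike |
| Square: blue | (228,392) | (407,226) | look-alike |
| Square: blue | (311,385) | (412,280) | look-alike |
| Sleeve | (247,169) | (188,218) | the brass collar is a different thing, top (248,250) |
| Spindle | (274,207) | (252,208) | top end |

Next I fit model silhouettes to colour masks in both cameras.

```bash
cat > h.py <<'E'
import numpy as np,cv2
from scipy.optimize import minimize
from scipy.spatial.transform import Rotation as R
def proj(c,P):
    E=c["extrinsics"]; q=(np.atleast_2d(P)-E[:3,3])@E[:3,:3]; s=q[:,:2]/q[:,2:]
    s=s*(1+c["k1"]*(s**2).sum(1,keepdims=True)); K=c["intrinsics"]
    return s*[K[0,0],K[1,1]]+K[:2,2]
def backproj(c,uv,z):
    from scipy.optimize import fsolve
    return fsolve(lambda p:proj(c,[p[0],p[1],z])[0]-uv,[.5,0])
def box(x0,x1,y0,y1,z0,z1): return np.array([[x,y,z] for x in(x0,x1) for y in(y0,y1) for z in(z0,z1)])
def cyl(r,z0,z1):
    t=np.linspace(0,2*np.pi,40,endpoint=False); return np.vstack([np.c_[r*np.cos(t),r*np.sin(t),0*t+z] for z in(z0,z1)])
PLATE=[box(-.07,.07,-.12,.12,0,.012),cyl(.01,.012,.074)+[0,.06,0]]
SLEEVE=[cyl(.02,0,.055)]
STOCK=[box(-.06,.075,-.011,.011,0,.028)]; BLADE=[box(.057,.075,-.004,.004,.028,.09)]
S=8
def render(c,parts,p,roi,zoff=0):
    l,t,r,b=roi; m=np.zeros(((b-t)*S,(r-l)*S),np.uint8); Rz=R.from_euler('z',p[2]).as_matrix()
    for q in parts:
        uv=proj(c,q@Rz.T+[p[0],p[1],zoff]); h=cv2.convexHull(((uv-[l,t]+.5)*S).astype(np.float32))
        cv2.fillConvexPoly(m,np.round(h).astype(np.int32),1)
    return cv2.resize(m.astype(np.float32),(r-l,b-t),interpolation=cv2.INTER_AREA)
def fit(cams,masks,rois,parts,p0,zoff=0,ign=None,yaw=True):
    def cost(v):
        p=[v[0]/100,v[1]/100,v[2]/10 if yaw else 0]; i=u=0
        for k,(c,m,r) in enumerate(zip(cams,masks,rois)):
            a=render(c,parts,p,r,zoff)
            w=1 if ign is None else 1-render(c,ign,p,r,zoff)
            i+=(np.minimum(a,m)*w).sum(); u+=(np.maximum(a,m)*w).sum()
        return 1-i/u
    v0=np.array([p0[0]*100,p0[1]*100,p0[2]*10]); n=3 if yaw else 2
    sx=np.vstack([v0]+[v0+np.eye(3)[k]*[1.,1.,1.5] for k in range(n)])[:, :n]
    f=lambda v:cost(np.r_[v,0][:3])
    o=minimize(f,v0[:n],method="Nelder-Mead",options=dict(initial_simplex=sx,xatol=.005,fatol=1e-5))
    o=minimize(f,o.x,method="Nelder-Mead",options=dict(initial_simplex=np.vstack([o.x]+[o.x+.15*np.eye(n)[k] for k in range(n)]),xatol=.002,fatol=1e-5))
    v=np.r_[o.x,0][:3]; return np.array([v[0]/100,v[1]/100,v[2]/10]),1-o.fun
E
cat > meas.py <<'E'
from h import *
from cell import capture
C={k:capture(k) for k in("side","top")}
H={k:cv2.cvtColor(C[k]["img"],cv2.COLOR_BGR2HSV).astype(int) for k in C}
def comp(m,seed):
    n,l,s,ct=cv2.connectedComponentsWithStats(m.astype(np.uint8)); 
    ids=[i for i in range(1,n)]; d=[1e9 if s[i][4]<30 else 0 for i in ids]
    y,x=np.where(l>0); o=[(np.hypot(x-seed[0],y-seed[1])+(s[l[y,x],4]<30)*1e6).argmin()][0]
    return (l==l[y[o],x[o]]).astype(np.float32)
def masks(kind,seed,roi):
    M=[];
    for k in("side","top"):
        h=H[k]; l,t,r,b=roi[k]; h=h[t:b,l:r]
        if kind=="grey": m=(h[...,1]<75)
        else: m=(h[...,2]<thr)&((h[...,0]<13)|(h[...,0]>165))&(h[...,1]>100)
        M.append(comp(m,np.array(seed[k])-[l,t]))
    return M
thr=130
jobs=dict(plate=("grey",dict(side=(285,235),top=(272,212)),dict(side=(225,180,345,290),top=(220,175,325,250)),PLATE),
 sleeve=("grey",dict(side=(247,172),top=(188,220)),dict(side=(225,148,270,192),top=(170,200,210,240)),SLEEVE),
 square=("brown",dict(side=(298,312),top=(356,222)),dict(side=(255,270,340,360),top=(330,185,385,250)),STOCK))
if __name__=="__main__":
    for k,p in(("side",(298,312)),("side",(325,325)),("side",(290,340)),("side",(247,172)),("top",(356,222)),("top",(362,203))): print(k,p,H[k][p[1],p[0]])
    for n,(kind,seed,roi,parts) in jobs.items():
        M=masks(kind,seed,roi); cs=[C["side"],C["top"]]; rs=[roi["side"],roi["top"]]
        p=backproj(C["top"],seed["top"],.01); y0=-1.5 if n=="square" else 0
        best=None
        for y in ([0.1] if n=="plate" else [0] if n=="sleeve" else [.4,.8,1.2]):
            if n=="plate": p=p-[0,.0]
            a=fit(cs,M,rs,parts,[*p,y],ign=BLADE if n=="square" else None,yaw=n!="sleeve")
            if best is None or a[1]>best[1]: best=a
        print(n,[m.sum() for m in M],best[0].round(4),round(best[1],3))
        for i in(0,1): f=fit(cs[i:i+1],M[i:i+1],rs[i:i+1],parts,best[0],ign=BLADE if n=="square" else None,yaw=n!="sleeve"); print("   ",("side","top")[i],f[0].round(4),round(f[1],3))
E
python3 meas.py
```

```text
side (298, 312) [ 10 166  89]
side (325, 325) [ 17 110  95]
side (290, 340) [ 17 110 109]
side (247, 172) [110  15 102]
top (356, 222) [ 11 122  69]
top (362, 203) [ 19  90 113]
plate [np.float32(3231.0), np.float32(2835.0)] [0.5372 0.0049 0.0415] 0.943
    side [0.5385 0.008  0.0454] 0.953
    top [0.5359 0.0035 0.0453] 0.961
sleeve [np.float32(254.0), np.float32(168.0)] [0.5246 0.2823 0.    ] 0.895
    side [0.5261 0.2852 0.    ] 0.936
    top [0.5237 0.2813 0.    ] 0.899
square [np.float32(622.0), np.float32(234.0)] [ 0.4694 -0.2853  0.5306] 0.828
    side [ 0.4695 -0.2849  0.5294] 0.886
    top [ 0.4679 -0.2889  0.4974] 0.739
```

Results:
- **Camera bias:** the two cameras differ by a steady ~4 mm in y, so I average them.
- **Sleeve:** (0.525, 0.283).
- **Spindle foot:** about (0.5346, 0.0655).
- **Square:** (0.469, -0.287), yaw 0.53.

All of these are within reach. First I make the close crop of the chosen square, then centre the sleeve with two crossed squeezes.

```bash
cat >> h.py <<'E'
def quat(phi):
    y=np.array([np.cos(phi),np.sin(phi),0]); z=np.array([0,0,-1.]); return R.from_matrix(np.c_[np.cross(y,z),y,z]).as_quat()
E
python3 - <<'E'
from h import *
from cell import *
a=cv2.imread("pics/side0.png")[270:360,255:340]; cv2.imwrite("pics/sqc.png",cv2.resize(a,None,fx=5,fy=5))
s=[.5248,.2832]; t=monitor.read_clock()
r.move_pose([*s,.13],quat(1.57)); r.move_straight([*s,.018],speed=.12)
gripper_to(.0); print("open",monitor.read_opening(),monitor.read_grip_force())
gripper_to(.06); r.move_straight([*s,.07],speed=.15)
r.move_pose([*s,.07],quat(0.0)); r.move_straight([*s,.018],speed=.12)
gripper_to(.0); print("open",monitor.read_opening(),monitor.read_grip_force(),monitor.read_joints().round(2),monitor.read_tcp_pos(),monitor.read_clock()-t)
E
```

```text
open 0.03850134490058769 60.51882438361645
open 0.038890530526679186 60.57543883100152 [0.37 0.7  1.55 0.   0.88 0.37] [0.52553356 0.28352151 0.01939419] 6.3
```

View pics/sqc.png

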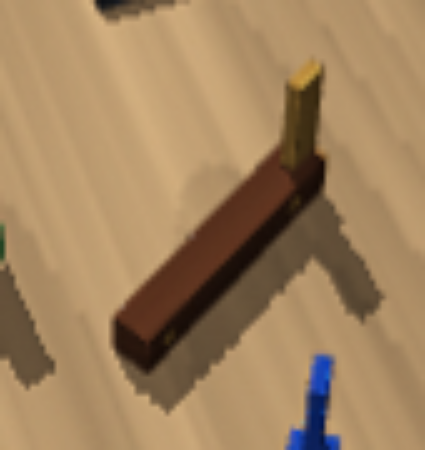

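The crop shows a dark wooden stock with a brass blade at its upper right end (full-picture pixel about (315,285)), so this is the right square. The sleeve is gripped and centred, so I insert it now.

```bash
python3 - <<'E'
from h import *
from cell import *
p=[.5346,.0655]; t=monitor.read_clock(); z0=monitor.read_tcp_pos()[2]
r.move_straight([.5255,.2835,.13],speed=.15)
r.move_pose([*p,.13],quat(0.043))
print(monitor.read_contact_force().round(1))
hit=r.move_straight([*p,.012+z0-.002],speed=.06,f_stop=6)
c=monitor.read_tcp_pos(); print(hit,c.round(4),"sleeve bottom z",c[2]-z0,monitor.read_contact_force().round(1),monitor.read_opening(),monitor.read_clock()-t)
for k in("side","top"): cv2.imwrite(f"pics/{k}1.png",cv2.resize(capture(k)["img"][130:300,180:380],None,fx=3,fy=3))
cv2.imwrite("pics/ins.png",np.vstack([cv2.resize(cv2.imread(f"pics/{k}1.png"),(350,298)) for k in("side","top")]))
E
```

```text
[ 0.1  0.9 -1.7]
True [0.5345 0.0655 0.0313] sleeve bottom z 0.011948789419662684 [-0.8  0.1  5. ] 0.038926364239809934 3.308300000000001
```

View pics/ins.png

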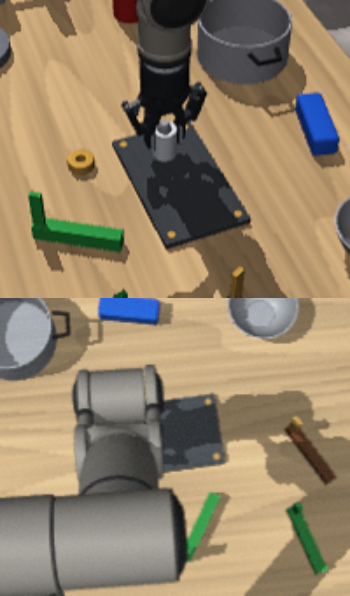

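The tool stopped with the sleeve bottom at z = 11.9 mm, which is seated on the plate; the picture shows it upright round the spindle. I release it, check it, then grip the square.

```bash
python3 - <<'E'
from h import *
from cell import *
t=monitor.read_clock()
gripper_to(.065); r.dwell(.3); r.move_straight([.5346,.0655,.15],speed=.15)
s=[.469,-.287]; f=.525-np.pi/2
r.move_pose([*s,.16],quat(f))
c=capture("side"); cv2.imwrite("pics/rel.png",cv2.resize(c["img"][180:290,220:360],None,fx=4,fy=4))
gripper_to(.07)
hit=r.move_straight([*s,.005],speed=.1,f_stop=8); print(hit,monitor.read_tcp_pos().round(4))
gripper_to(0); print(monitor.read_opening(),monitor.read_grip_force(),monitor.read_tcp_pos().round(4),monitor.read_contact_force().round(1),monitor.read_joints().round(2),monitor.read_clock(),monitor.read_clock()-t)
c=capture("side"); cv2.imwrite("pics/grip.png",cv2.resize(c["img"][200:360,230:390],None,fx=3,fy=3))
E
```

```text
False [ 0.4694 -0.2872  0.0056]
0.02084865907589895 60.234689712524414 [ 0.4691 -0.2871  0.0054] [-0.4  0.8  3.2] [-0.69  0.66  1.7  -0.    0.78  0.36] 16.45 5.441699999999999
```

View pics/rel.png

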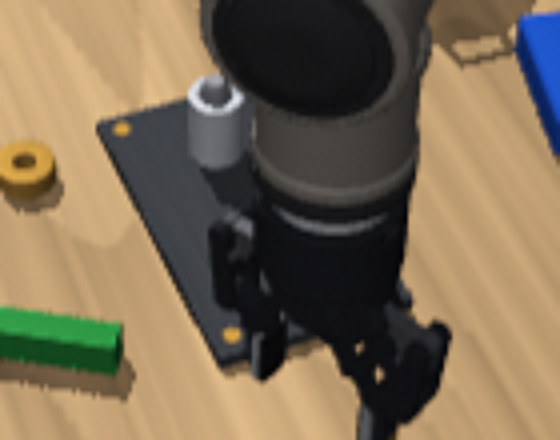

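View pics/grip.png

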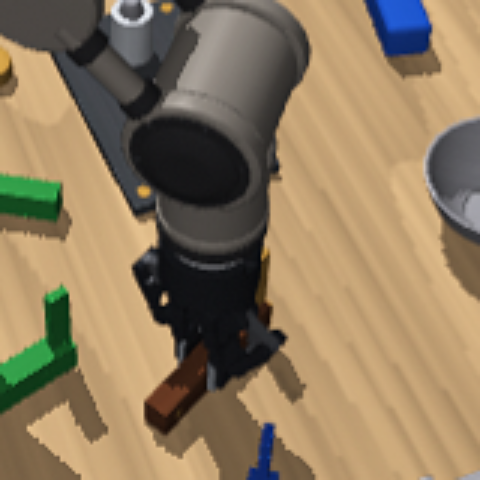

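The sleeve stands free over the spindle (crop about (215,115)), and the stock is gripped mid-length behind the blade (crop about (215,350)). I carry the square over, feel for the plate, then press forward.

```bash
python3 - <<'E'
from h import *
from cell import *
t=monitor.read_clock()
u=np.array([-np.sin(.043),np.cos(.043)]); sp=np.array([.5346,.0655]); q=quat(.043)
P=lambda back,z:[*(sp-(.095+back)*u),z]
r.move_straight([.469,-.287,.12],speed=.15)
r.move_pose(P(.03,.12),q); r.move_straight(P(.03,.035),speed=.12)
r.dwell(.3); f0=monitor.read_contact_force(); print("free",f0.round(2))
hit=r.move_straight(P(.03,.01),speed=.02,f_stop=5); a=monitor.read_tcp_pos(); print("down",hit,a.round(4),(monitor.read_contact_force()-f0).round(1))
r.move_straight([a[0],a[1],a[2]+.0015],speed=.02)
hit=r.move_straight([*P(-.01,0)[:2],a[2]+.0015],speed=.03,f_stop=5); b=monitor.read_tcp_pos(); print("fwd",hit,b.round(4),"x",(sp-b[:2])@u,(monitor.read_contact_force()-f0).round(1))
hit=r.move_straight([b[0],b[1],b[2]-.008],speed=.02,f_stop=12); d=monitor.read_tcp_pos(); print("down",hit,d.round(4),(monitor.read_contact_force()-f0).round(1))
hit=r.move_straight([*(d[:2]+.008*u),d[2]],speed=.02,f_stop=12); e=monitor.read_tcp_pos(); r.dwell(.3); print("push",hit,e.round(4),(monitor.read_contact_force()-f0).round(1),monitor.read_wrist_torque().round(2),monitor.read_opening(),monitor.read_grip_force(),monitor.read_clock())
c=[capture(k)["img"] for k in("side","top")]
cv2.imwrite("pics/end.png",np.hstack([cv2.resize(c[0][170:300,220:350],(400,400)),cv2.resize(c[1][160:270,200:310],(400,400))]))
E
```

```text
free [-0.44  0.13 -1.47]
down True [ 0.5399 -0.0594  0.0174] [-0.5  0.1  7.5]
fwd True [ 0.5389 -0.0266  0.0187] x 0.0922416479350395 [ 1.7 -3.1 -0.5]
down True [ 0.5386 -0.0266  0.0174] [0.5 0.9 5.6]
push True [ 0.5387 -0.0267  0.0174] [ 1.4 -0.2  7.2] [ 0.02 -0.01  0.09] 0.02043958222485636 60.38809776306152 22.4167
```

View pics/end.png

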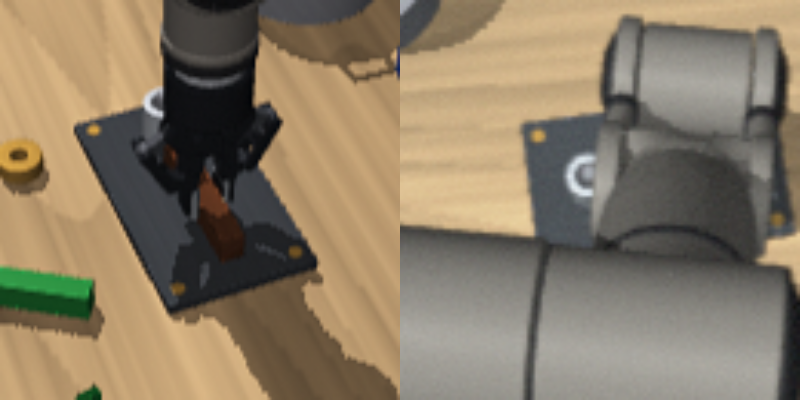

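The square stands on the plate touching the sleeve, but the push is still weak (force along -y is only 0.2 N). I press on in small steps and watch the force.

```bash
python3 - <<'E'
from h import *
from cell import *
u=np.array([-np.sin(.043),np.cos(.043)]); f0=np.array([-.44,.13,-1.47])
F=lambda:(np.mean([monitor.read_contact_force() for _ in range(5)],0)-f0)
c=monitor.read_tcp_pos().copy(); dz=0;k=0
for i in range(14):
    f=F(); fw=-(f[:2]@u); print(i,f.round(1),(monitor.read_tcp_pos()-c).round(4)*1000)
    if fw>12 and f[2]>10: break
    k+=.0007*(fw<=12); dz-=.0004*(f[2]<=10)
    r.move_straight([*(c[:2]+k*u),c[2]+dz],speed=.01); r.dwell(.15)
print(monitor.read_wrist_torque().round(2),monitor.read_clock(),monitor.read_grip_force())
E
```

```text
0 [ 0.7 -0.7  7.6] [0. 0. 0.]
1 [-1.7 -5.4  8.2] [-0.  0.  0.]
2 [-2.8 -8.  11.8] [-0.  0. -0.]
3 [ -2.2 -11.   11.2] [ 0.   0.1 -0. ]
4 [ -3.4 -14.1  10.2] [ 0.1  0.1 -0. ]
[-2.01  0.57  0.09] 24.1167 60.94338297843933
```

```bash
python3 - <<'E'
from h import *
from cell import *
u=np.array([-np.sin(.043),np.cos(.043)]); f0=np.array([-.44,.13,-1.47])
F=lambda:(np.mean([monitor.read_contact_force() for _ in range(5)],0)-f0)
c=monitor.read_tcp_pos().copy(); k=.0028;dz=-.0004
for i in range(8):
    f=F(); fw=-(f[:2]@u); print(i,f.round(1),((monitor.read_tcp_pos()-c)*1000).round(2))
    if fw>20 and f[2]>11: break
    k+=.0007*(fw<=20); dz-=.0004*(f[2]<=11)
    r.move_straight([*(c[:2]+k*u),c[2]+dz],speed=.01); r.dwell(.15)
r.dwell(1); print(F().round(1),((monitor.read_tcp_pos()-c)*1000).round(2),R.from_quat(monitor.read_ee_rot()).as_matrix()[:,2].round(4),monitor.read_opening(),monitor.read_clock())
C=capture("side"); p=monitor.read_tcp_pos(); im=C["img"].copy()
B=R.from_euler('z',.043+np.pi/2).as_matrix()
l,t=230,170
v=cv2.resize(im[t:290,l:330],None,fx=5,fy=5,interpolation=cv2.INTER_CUBIC)
for part in STOCK+BLADE:
    uv=(proj(C,part@B.T+[p[0]+.0012,p[1]+.0023,.012])-[l,t]+.5)*5   # side-camera bias against the mean
    for i in range(8):
        for j in range(i):
            if bin(i^j).count("1")==1: cv2.line(v,tuple(uv[i].astype(int).tolist()),tuple(uv[j].astype(int).tolist()),(0,255,255),1)
cv2.imwrite("pics/fin.png",v)
E
```

```text
0 [ -3.4 -14.1  10.2] [0. 0. 0.]
1 [ -3.5 -18.6  10.9] [0.08 0.08 0.02]
2 [ -4.8 -21.4  12.8] [0.09 0.07 0.  ]
[ -5.1 -22.1  13.7] [ 0.08  0.08 -0.03] [-0.0026 -0.0078 -1.    ] 0.020548092079211575 25.9167
```

View pics/fin.png

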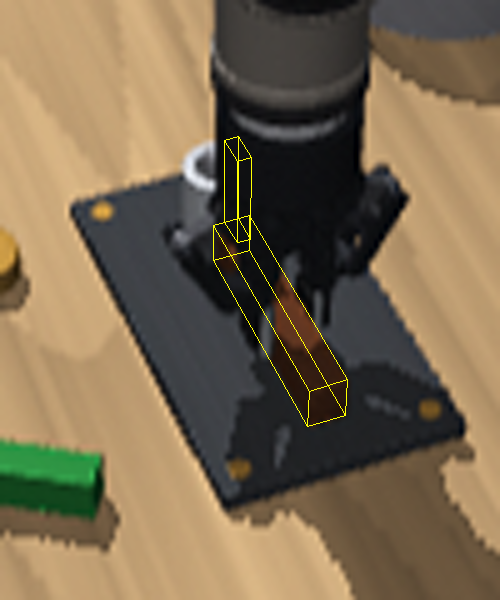

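The overlay lies on the stock (pixel about (300,330)) and the blade stands at the sleeve (about (237,190)). The forces hold steady at 22 N forward and 14 N down, so I hand in.

```bash
python3 -c "
from cell import *
print(job.finish_job())"
```

```text
the job is handed in; nothing more can be done
None
```

The job is handed in, but no verdict came back: the sleeve is released and seated on the plate over the spindle, and the wooden square is still gripped, pressing about 14 N on the plate and pushing forward with about 22 N, shared between the sleeve and plate drag.

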